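# Release the locked stamp drawer with the pin key

### The arm

A 7-joint arm with a two-finger parallel gripper is mounted at the origin on the work surface. World frame = base frame: x ahead of the robot, y to its left, z up, the work surface at z = 0. Lengths are in mm, angles in rad, forces in N, time in s.
With the tool pointing down it reaches from about 400 to 925 mm from the base axis. Payload 5.6 kg.
Tool frame: the origin (TCP) lies at the very end of the fingers, on their centre line; the grasp point (between the pads) lies 19 mm behind it (ctrl.tcp_to_grasp is the distance from the TCP to the grasp point, in mm); z points along the fingers, x is the direction in which the jaws open and shut, and the axes are right-handed (so a half turn about z gives the same grasp; the last joint's range is limited). The gripper opens to 85 mm and grips with 20 to 120 N. Pads are 22 mm wide; open, the fingers measure 114 mm over their backs; the gripper's body (76 mm by 85 mm) begins 54 mm behind the grasp point. The pads swing forward as they close: fully open they stand 13 mm farther back than shut.
Start: joints at [-1.28, 0.468, -0.012, 1.603, 0.006, 1.071, -0.056], TCP at [213.004, 614.116, 231.29] pointing down, gripper open.
Joint ranges: [-2.53, 2.53], [-0.31, 2.02], [-1.57, 1.55], [0.28, 2.44], [-1.29, 4.43], [0.15, 1.84], [-2.92, 2.92]. Speed limits (rad/s): [2.57, 2.57, 3.14, 3.14, 3.14, 3.14, 3.14].

### API

Orientations are given as [roll, pitch, yaw] about the fixed x, y, z axes, in that order (R = Rz(yaw) Ry(pitch) Rx(roll)).
In Python, from rig import ctrl gives the robot as it stands. The module is installed in compiled form; this text tells all that it offers.
- The arm moves only by the tool play_rows, never from a script. Its argument "commands" is a list of rows, each a list of 5 numbers: the shift along the world's x, y, z in cm, then the turn about the world's z in degrees, then the opening, from 0 (shut) to 1 (fully open). In form: [[x, y, z, twist, gripper], ...]. A call has exactly 8 rows; each row is the pose to reach, as a shift and turn from the pose measured when the call began; what a row does not reach only later rows make up. A row lasts 1/12 s, in which the tool goes at most 41.7 mm and 7.16 degrees, less where a joint would pass 70% of its speed; a pose out of reach is approached as far as the arm can. A call with a gripper value outside its range is refused whole. The fingers move at their own pace and stop on an object; "grip_force" is the grip in N (left out, the last holds). Time passes only in rows, so rows that repeat a pose let the fingers close, or fill a call up. It gives the time, the measured TCP pose, the force and the opening at its end, in the units of the state.
- ctrl.read_state(): the state, without advancing time (a new reading comes with each control period).
- ctrl.grab_frame(name): name is "side" or "top"; returns the picture (400x640x3 uint8, red, green, blue); there is no depth.
- ctrl.camera_info(name): a dict with "fovy" (degrees; the focal length in pixels is half the picture's height over the tangent of half this angle, whatever the lens; pixels are square), "cx", "cy" (the principal point, pixels), "R" (3x3) and "t" (3): a world point X has camera coordinates R X + t. Camera axes: x right, y down, z forward; pixel columns grow to the right and rows downward; lengths in mm; the calibration is good to about 2 mm. A picture is of the moment at which its call begins. camera_info takes no time and is no camera call.
- ctrl.close_job(): hands the job in, once; it reports no verdict.
Trained networks look in the newest picture that a camera, given by its name, has taken for a name from the list of things; names that differ only in an ending like _2 or _b are one class to them, and where a whole thing is asked for, a point or a joint stands for the part that bears it (a point fixed in the world has none). Each returns a list of dicts, best first, with "p" (0 to 1); they miss things now and then, are a little off and sometimes report something else, mostly with a low value. They report only what shows in the picture. A call takes as long as a camera call. They do not tell look-alikes from the thing itself.
- ctrl.spot_in(thing, camera): "centre" ([x, y, z] in mm, in the coordinates of the camera as it stood for that picture, good to about 4 mm: the middle of the surface that is visible of it).
The state is a dict: "clock": time; "joint_positions": joint angles; "joint_vel": joint speeds; "joint_torque": joint torques, N m; "tcp_pos": TCP position; "tool_rot": TCP orientation; "force": force on the tool from outside, world axes, zero at the start; "ft_torque": the same for the moment, N m; "finger_gap": finger opening in mm.
Only numpy, scipy, OpenCV 4.12 (cv2) and the standard library are available. Lean on these libraries where they do the work, as an engineer would, in place of code of your own. Each camera call takes 0.05 s, during which the arm holds its last target.

### The job

The drawer of the grey desk box is caught by a spring latch hidden inside. Take the release key (the one with the flat upright handle) from the wooden rack, push its pin straight down through the round hole in the top of the box until the drawer springs out, then pull the key out and set it back upright in its own empty hole in the rack, seated on its collar, and let go.

Things in the scene. Friction and masses are not known exactly. Their poses are not given: they have to be found in the camera images.
- key_grip (a point): Release key, upright in a rack hole; the other two holes hold round-knobbed stamps. Handle: flat upright wood slab, 56 mm along x, 16 thick along y (grasp across it), 50 tall. Under it a round steel collar, 56 diameter, 5 thick, that rests on the rack; then a pin, 8 diameter, 50 long. The point is the handle's centre: 25 above the collar's top, 80 above the pin's tip. z is up; 0.09 to 0.14 kg.
- hole (a point): Centre, level with the top face, of the 28 mm hole in the fixed grey desk box (240 x 170 x 110 mm tall), 70 mm behind its front. z up; the drawer comes out along -x. A spring latch plate 30 mm below the top face fills the space under the hole; pushed 10 mm down (3 to 6 N) it trips. The pin may go on until its collar meets the box top (50 mm deep). A jar on the box's rear rises 42 mm.
- drawer (a joint): How far the drawer has come out of the box's front, in m: 0 is shut and latched. Once the latch is tripped its own spring drives it out to about 0.07 in under a second and it stays out.
- rack: Fixed wooden block, 80 mm along x, 255 along y, 62 tall; origin at the centre of its underside, z up. Three 28 mm round through holes at y = -85, 0 and +85 mm. The key may stand in any of them and goes back into the same one, left empty. The stamps in the other two rise at most 52 mm above the rack's top.
There are look-alikes about, which are no part of the job. Leave any green look-alike of the part that bears key_grip alone.

How it is judged:
By the outcome, as a careful person would: the job done as asked, in the order asked, and still so for the second after the job is handed in, with the robot touching nothing.
It also fails if it takes over 45 s, if anything falls off the work surface, if the arm or the gripper's body presses on something with over 40 N, if the wrist force passes 120 N, or if a joint passes its speed limit or range.

## Working session

There is one attempt and no reset: what is moved stays moved. The work goes in short steps, Python scripts to look and compute and a tool call to move; the robot and the scene stay as the last step left them, time stands still between calls to the robot, and variables do not carry over. Pictures are saved under pics/ and viewed, and the job is handed in when it is done.

Besides the shell and the picture viewer there is one more tool, called in YAML: its name, and indented under it one key for each argument. play_rows: Moves the arm, as the interface text tells. Its arguments: {"type":"object","properties":{"commands":{"type":"array","items":{"type":"array","items":{"type":"number"}}},"grip_force":{"type":"number"}},"required":["commands"]}

```bash
mkdir -p pics; cat > h.py <<'E'
import numpy as np, cv2
from rig import ctrl
def cam(n):
    c=ctrl.camera_info(n); f=200/np.tan(np.radians(c['fovy'])/2)
    return f,c['cx'],c['cy'],np.array(c['R']),np.array(c['t'])
def proj(n,X):
    f,cx,cy,R,t=cam(n); p=np.atleast_2d(X)@R.T+t
    return np.c_[f*p[:,0]/p[:,2]+cx,f*p[:,1]/p[:,2]+cy]
def ray(n,u,v):
    f,cx,cy,R,t=cam(n); d=R.T@np.array([(u-cx)/f,(v-cy)/f,1]); return -R.T@t,d
def onz(n,u,v,z):
    o,d=ray(n,u,v); return o+d*(z-o[2])/d[2]
def toW(n,c):
    f,cx,cy,R,t=cam(n); return R.T@(np.array(c)-t)
def snap(n,name):
    im=ctrl.grab_frame(n); cv2.imwrite(f'pics/{name}.png',im[:,:,::-1]); return im
E
python3 - <<'E'
from h import *
for n in('side','top'):
    snap(n,n+'0'); print(n,cam(n)[0],-cam(n)[3].T@cam(n)[4])
    for th in('key_grip','hole','drawer','rack'):
        for d in ctrl.spot_in(th,n)[:5]:
            w=toW(n,d['centre']); print(n,th,round(d['p'],2),w.round(0),proj(n,w).round(0))
s=ctrl.read_state();print(s['clock'],s['tcp_pos'],s['tool_rot'],s['finger_gap'],s['force'])
E
```

```text
side 474.09483156580353 [ 531.64054046 -655.031252    747.53944858]
side key_grip 0.66 [ 571. -196.   90.] [[341. 274.]]
side key_grip 0.65 [ 469. -180.   66.] [[281. 274.]]
side key_grip 0.36 [580.  98. 110.] [[342. 151.]]
side hole 0.67 [577.  97. 111.] [[341. 150.]]
side drawer 0.77 [468. 139.  53.] [[290. 158.]]
side rack 0.91 [ 570. -246.   65.] [[340. 308.]]
top 431.5867830505073 [475.3249249  -22.23775409 912.9367207 ]
top key_grip 0.72 [ 571. -183.   87.] [[388. 174.]]
top hole 0.8 [571. 159. 113.] [[207. 176.]]
top rack 0.55 [ 564. -180.   61.] [[384. 179.]]
0.5 [212.99268761 614.08047637 231.24732509] [3.14154097e+00 8.22378892e-05 1.23698153e+00] 85.4182950392394 [-0.31889048  0.5557513  -0.11071836]
```

View pics/side0.png

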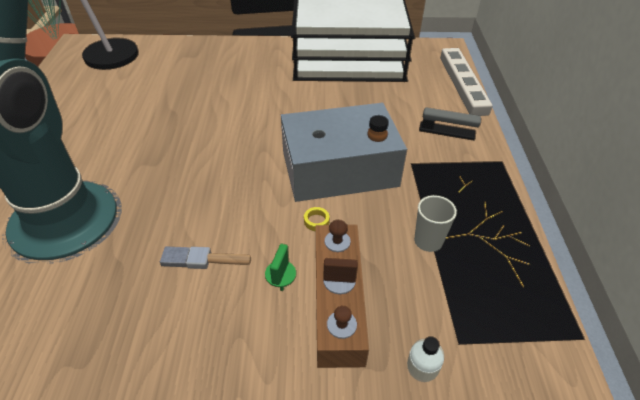

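View pics/top0.png

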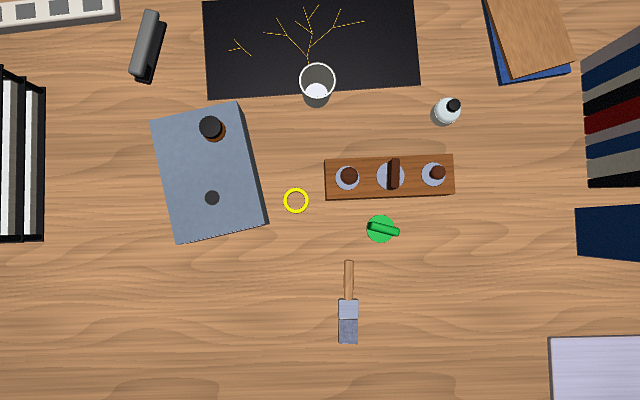

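Side view: the key (brown slab) is at (340,270), in the middle hole, with round-knob stamps at (338,230) and (342,316). A green look-alike at (280,268) must be left alone. In the top view the key is at (392,174), green at (382,229), stamps at (347,177) and (434,174), the hole at (212,198), and the jar at (211,128). I choose the brown slab and will check it with close crops.

```bash
python3 - <<'E'
import cv2,numpy as np
t=cv2.imread('pics/top0.png');s=cv2.imread('pics/side0.png')
def c(im,u,v,w,h,k): return cv2.resize(im[v:v+h,u:u+w],None,fx=k,fy=k,interpolation=cv2.INTER_CUBIC)
a=c(t,315,140,150,75,5);cv2.imwrite('pics/c1.png',a)
b=c(s,305,205,75,90,6);d=c(t,140,90,135,160,3)
cv2.imwrite('pics/c2.png',b);cv2.imwrite('pics/c3.png',d)
E
```

```text
(no output)
```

View pics/c1.png

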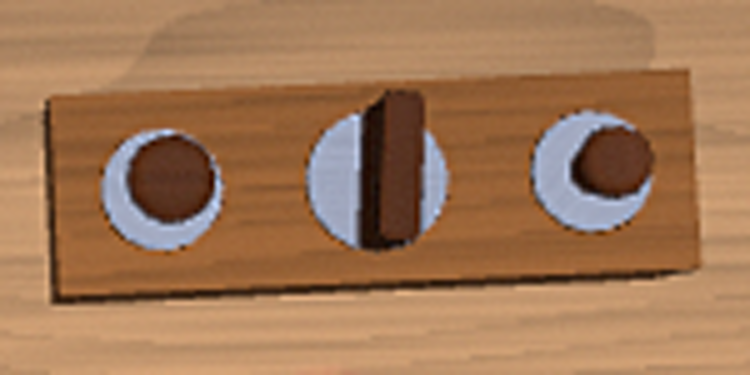

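View pics/c2.png

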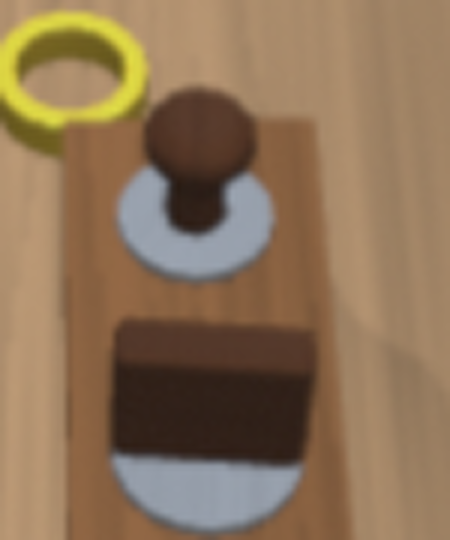

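View pics/c3.png

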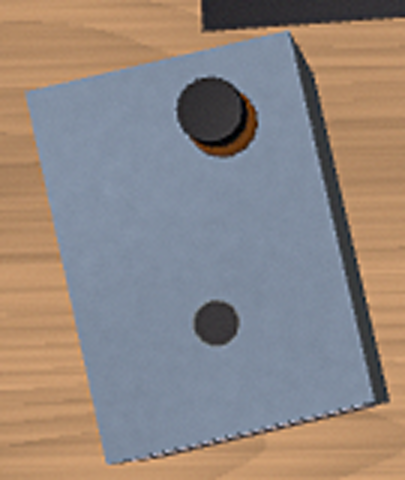

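The close crops confirm the choice: the brown slab on the steel collar is in the middle hole and nothing else matches. Next I measure.

```bash
python3 - <<'E'
from h import *
def px(x,y,k,u,v): return u+(x+.5)/k-.5, v+(y+.5)/k-.5
P=lambda n,x,y,k,u,v,z: onz(n,*px(x,y,k,u,v),z)[:2]
print('slab top corners')
c=np.array([P('top',*q,5,315,140,117) for q in((384,92),(424,92),(420,242),(379,242))]);print(c.round(1),c.mean(0))
s=np.array([P('side',*q,6,305,205,117) for q in((118,320),(314,330),(310,373),(114,365))]);print(s.round(1),s.mean(0))
d=c[0]+c[1]-c[2]-c[3];print('slab ang',np.degrees(np.arctan2(d[1],d[0])), 'side',np.degrees(np.arctan2(*(s[1]-s[0]+s[2]-s[3])[::-1])))
print('collar top ctr (z67)',P('top',377,180,5,315,140,67))
st=[P('top',163,189,5,315,140,67),P('top',592,171,5,315,140,67)];print('stamps',st,np.mean(st,0))
r=np.array([P('top',*q,5,315,140,62) for q in((48,98),(690,70),(699,267),(53,293))]);print('rack',r.round(1),r.mean(0))
e=r[0]+r[3]-r[1]-r[2];print('rack ang',np.degrees(np.arctan2(e[1],e[0]))-90)
print('hole top',P('top',216,323,3,140,90,110))
b=np.array([P('top',*q,3,140,90,110) for q in((27,92),(289,33),(371,402),(107,464))]);print('box',b.round(1),np.linalg.norm(b[0]-b[3]),np.linalg.norm(b[0]-b[1]))
i=cv2.imread('pics/side0.png',0); cv2.imwrite('pics/c4.png',cv2.resize(i[95:200,270:410],None,fx=5,fy=5,interpolation=cv2.INTER_CUBIC))
t=cv2.imread('pics/top0.png',0);m=(t[185:212,198:226]<85);v,u=np.nonzero(m);print(u.mean()+198,v.mean()+185,len(u),onz('top',u.mean()+198,v.mean()+185,110))
m=(i[120:146,308:332]<75);v,u=np.nonzero(m);print(u.mean()+308,v.mean()+120,len(u),onz('side',u.mean()+308,v.mean()+120,110))
E
```

```text
slab top corners
[[ 596.9 -183.7]
 [ 596.6 -198.6]
 [ 540.7 -195.2]
 [ 541.  -180. ]] [ 568.83156296 -189.36629914]
[[ 542.9 -183.4]
 [ 596.7 -186.1]
 [ 594.9 -200.6]
 [ 541.8 -198.5]] [ 569.07054066 -192.15888391]
slab ang -3.610041901352244 side -2.5855836535483445
collar top ctr (z67) [ 569.6956412  -189.93395075]
stamps [array([ 567.88053992, -105.49749417]), array([ 571.50405345, -274.83373009])] [ 569.69229669 -190.16561213]
rack [[ 605.7  -61.3]
 [ 611.6 -316.9]
 [ 533.  -317.2]
 [ 528.   -61.4]] [ 569.60236841 -189.19302262]
rack ang 1.2243362544987377
hole top [531.09320174 152.30016382]
box [[678.9 269.8]
 [713.2 104.9]
 [480.1  56.8]
 [445.3 220.2]] 238.8062423830226 168.35146107625593
211.66272189349112 197.31360946745562 169 [531.13019273 152.30722751 110.        ]
318.4406779661017 134.28813559322035 59 [531.24166037 150.58018505 110.        ]
```

View pics/c4.png

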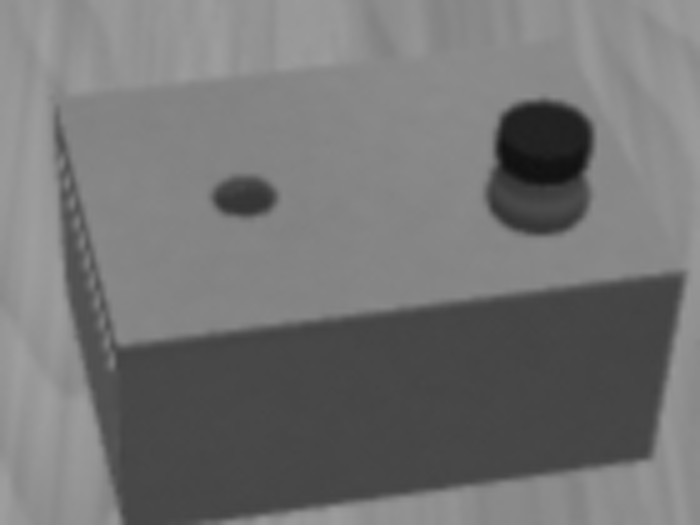

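```bash
python3 - <<'E'
from h import *
print('lamp base',onz('side',110,52,10),'pole if above',[onz('side',88,5,z).round() for z in(100,200,400)])
print('trays',onz('side',300,75,0),onz('side',405,75,0),'jar',onz('top',211,128,152), proj('side',[[213,614,231]]))
E
```

```text
lamp base [-104.16451698  664.95950528   10.        ] pole if above [array([-180.,  784.,  100.]), array([-70., 562., 200.]), array([150., 118., 400.])]
trays [475.7960459  563.56446019   0.        ] [782.062192   569.47346735   0.        ] jar [652.11645792 143.40336747 152.        ] [[198.65332355 -14.25267901]]
```

play_rows:
  commands:
    - [1.6,-3.6,0,2,0.6]
    - [3.2,-7.2,0,4,0.6]
    - [4.8,-10.8,0,6,0.6]
    - [6.4,-14.4,0,8,0.6]
    - [8.0,-18.0,0,10,0.6]
    - [9.6,-21.6,0,12,0.6]
    - [11.2,-25.2,0,14,0.6]
    - [12.8,-28.8,0,16,0.6]
  grip_force: 50

```text
clock: 1.17
tcp_pos: [341.5, 324.3, 231.6]
tool_rot: [3.141, -0.001, 1.518]
force: [1.3, 0.5, -1.6]
finger_gap: 51.1
```

play_rows:
  commands:
    - [1.6,-3.6,0,0,0.6]
    - [3.2,-7.2,0,0,0.6]
    - [4.8,-10.8,0,0,0.6]
    - [6.4,-14.4,0,0,0.6]
    - [8.0,-18.0,0,0,0.6]
    - [9.6,-21.6,0,0,0.6]
    - [11.2,-25.2,0,0,0.6]
    - [12.8,-28.8,0,0,0.6]

```text
clock: 1.83
tcp_pos: [470.0, 34.5, 232.1]
tool_rot: [3.14, -0.001, 1.518]
force: [0.4, 0.1, 0.4]
finger_gap: 51.3
```

Remaining to the point above the key: x +99.5, y -224.5.

play_rows:
  commands:
    - [1.6,-3.6,0,0,0.6]
    - [3.2,-7.2,0,0,0.6]
    - [4.8,-10.8,0,0,0.6]
    - [6.4,-14.4,0,0,0.6]
    - [8.0,-18.0,-1,0,0.6]
    - [9.3,-21.0,-3,0,0.6]
    - [9.95,-22.45,-5,0,0.6]
    - [9.95,-22.45,-6,0,0.6]

```text
clock: 2.5
tcp_pos: [569.0, -194.6, 169.9]
tool_rot: [-3.141, 0.001, 1.513]
force: [-0.9, 0.5, -0.3]
finger_gap: 51.0
```

```bash
python3 - <<'E'
from h import *
a=snap('side','s1')
cv2.imwrite('pics/s1c.png',cv2.resize(a[130:370,230:450,::-1],None,fx=2.4,fy=2.4)); print(ctrl.read_state()['tcp_pos'])
E
```

```text
[ 567.60000781 -191.45302092  168.39452568]
```

View pics/s1c.png

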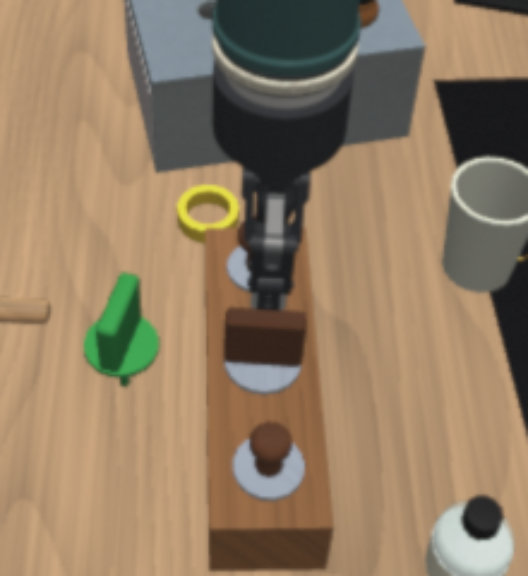

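The gripper is above the brown slab (crop 262,335), jaws across its thin side, and the green key at left is clear. I go down to TCP z about 76.

play_rows:
  commands:
    - [0.15,0.1,-2,0,0.6]
    - [0.15,0.1,-4,0,0.6]
    - [0.15,0.1,-6,0,0.6]
    - [0.15,0.1,-7.5,0,0.6]
    - [0.15,0.1,-8.6,0,0.6]
    - [0.15,0.1,-9.2,0,0.6]
    - [0.15,0.1,-9.2,0,0.6]
    - [0.15,0.1,-9.2,0,0.6]

```text
clock: 3.22
tcp_pos: [569.6, -190.0, 77.1]
tool_rot: [-3.139, -0.001, 1.516]
force: [-0.2, 0.1, -0.6]
finger_gap: 51.4
```

play_rows:
  commands:
    - [0,0,0,0,0.3]
    - [0,0,0,0,0.1]
    - [0,0,0,0,0]
    - [0,0,0,0,0]
    - [0,0,0,0,0]
    - [0,0,0,0,0]
    - [0,0,0,0,0]
    - [0,0,0,0,0]
  grip_force: 60

```text
clock: 3.88
tcp_pos: [570.3, -190.1, 78.1]
tool_rot: [-3.14, -0.001, 1.516]
force: [-0.2, 0.9, 6.0]
finger_gap: 15.0
```

play_rows:
  commands:
    - [0,0,0.6,0,0]
    - [0,0,1.6,0,0]
    - [0,0,3.2,0,0]
    - [0,0,5.2,0,0]
    - [0,0,7.5,0,0]
    - [0,0,10,0,0]
    - [0,0,12.5,0,0]
    - [0,0,14,0,0]

```text
clock: 4.55
tcp_pos: [571.0, -190.7, 221.5]
tool_rot: [3.139, -0.001, 1.515]
force: [-0.0, -0.1, -1.5]
finger_gap: 15.3
```

```bash
python3 - <<'E'
from h import *
a=snap('side','s2');b=snap('top','t2')
cv2.imwrite('pics/s2c.png',np.hstack([cv2.resize(a[130:370,230:430,::-1],None,fx=2,fy=2),cv2.resize(b[100:340,300:500,::-1],None,fx=2,fy=2)])); s=ctrl.read_state();print(s['tcp_pos'],s['force'],s['finger_gap'])
E
```

```text
[ 571.83520795 -190.9346571   221.70799113] [ 0.66220897 -0.34186123 -1.63813595] 14.766275484074502
```

View pics/s2c.png

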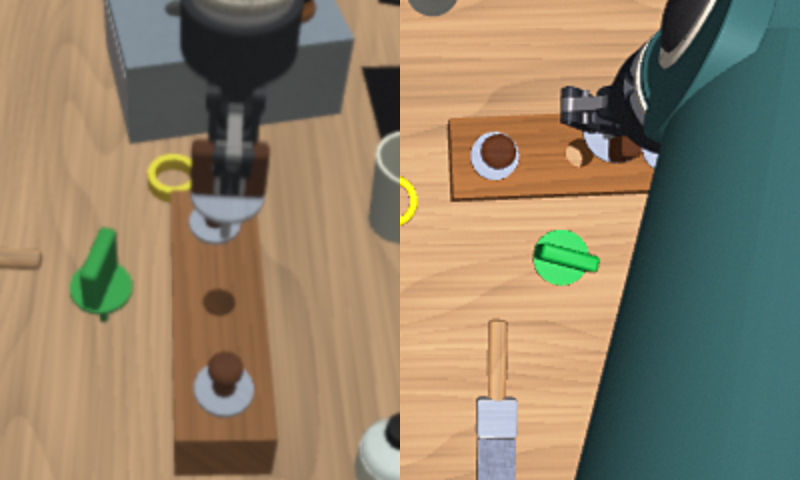

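The key is held upright and the middle hole (side 339,280) is empty. I check the pin tip and the rack hole.

```bash
python3 - <<'E'
from h import *
a=cv2.imread('pics/s2.png')
print('rack hole',onz('side',339,280.5,62), 'exp tip px',proj('side',[[571.5,-191,156.5],[571.5,-191,206.5]]))
b=cv2.imread('pics/s2.png')[170:300,310:375]; cv2.imwrite('pics/s2d.png',cv2.resize(b,None,fx=5,fy=4.6))
E
```

```text
rack hole [ 569.2346083  -190.28299721   62.        ] exp tip px [[342.77963235 246.90781513]
 [344.27156398 226.28590035]]
```

View pics/s2d.png

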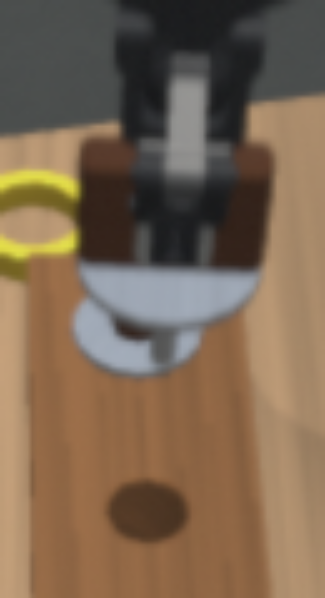

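Tip at (342.6,248), as expected. On to the box hole: dx -40.6, dy +342.4.

play_rows:
  commands:
    - [-0.3,2.5,0,0,0]
    - [-0.8,6.3,0,0,0]
    - [-1.2,10.1,0,0,0]
    - [-1.7,13.9,0,0,0]
    - [-2.1,17.7,0,0,0]
    - [-2.5,21.5,0,0,0]
    - [-3.0,25.3,0,0,0]
    - [-3.4,28.5,0,0,0]

```text
clock: 5.32
tcp_pos: [536.2, 96.9, 220.7]
tool_rot: [3.139, -0.0, 1.517]
force: [0.9, -0.0, -2.1]
finger_gap: 15.5
```

play_rows:
  commands:
    - [-0.3,2.0,0,0,0]
    - [-0.5,3.6,0,0,0]
    - [-0.65,4.8,-0.5,0,0]
    - [-0.65,5.1,-1,0,0]
    - [-0.65,5.1,-2,0,0]
    - [-0.65,5.1,-3,0,0]
    - [-0.65,5.1,-3,0,0]
    - [-0.65,5.1,-3,0,0]

```text
clock: 5.98
tcp_pos: [529.3, 146.1, 189.5]
tool_rot: [3.141, 0.001, 1.514]
force: [-0.3, -0.4, -0.9]
finger_gap: 14.8
```

```bash
python3 - <<'E'
from h import *
a=snap('side','s3')
cv2.imwrite('pics/s3c.png',cv2.resize(a[60:210,260:420,::-1],None,fx=4,fy=4)); s=ctrl.read_state();print(s['clock'],s['tcp_pos'],s['force'],s['finger_gap'])
p=np.array(s['tcp_pos']);print(proj('side',[p-[0,0,65],[531.2,151.5,110]]))
E
```

```text
6.0333 [529.83745023 146.48396144 190.2232681 ] [ 0.26207582  0.12355102 -1.12443421] 15.245159486668715
[[317.81745694 129.78870836]
 [318.42397697 134.01889876]]
```

View pics/s3c.png

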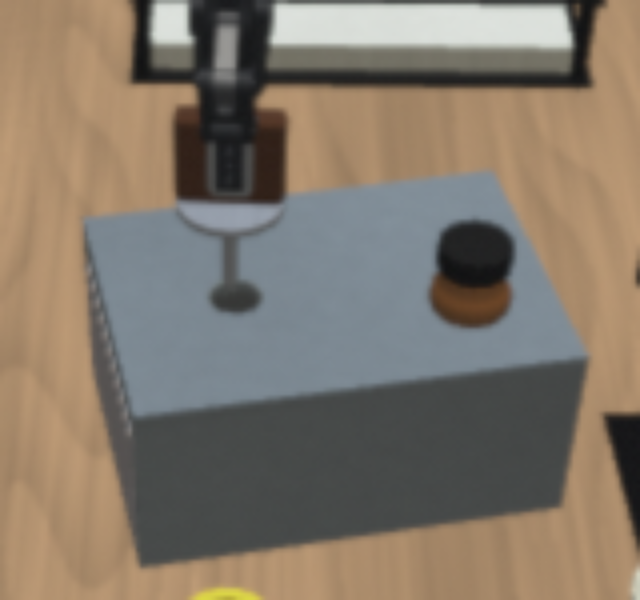

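The pin (crop 230,285) is just above the hole (236,296). I correct by +1.5, +5 mm and insert.

play_rows:
  commands:
    - [0.15,0.5,0,0,0]
    - [0.15,0.5,0,0,0]
    - [0.15,0.5,0,0,0]
    - [0.15,0.5,-0.8,0,0]
    - [0.15,0.5,-1.6,0,0]
    - [0.15,0.5,-2.4,0,0]
    - [0.15,0.5,-3.2,0,0]
    - [0.15,0.5,-3.5,0,0]

```text
clock: 6.7
tcp_pos: [530.3, 151.2, 153.3]
tool_rot: [-3.141, 0.002, 1.515]
force: [-0.8, 0.7, -0.6]
finger_gap: 15.7
```

play_rows:
  commands:
    - [0,0,-0.3,0,0]
    - [0,0,-0.7,0,0]
    - [0,0,-1.1,0,0]
    - [0,0,-1.5,0,0]
    - [0,0,-1.8,0,0]
    - [0,0,-2.1,0,0]
    - [0,0,-2.3,0,0]
    - [0,0,-2.3,0,0]

```text
clock: 7.37
tcp_pos: [530.3, 151.1, 130.1]
tool_rot: [-3.141, 0.002, 1.515]
force: [-0.4, -1.1, 3.0]
finger_gap: 14.7
```

```bash
python3 - <<'E'
from h import *
a=snap('side','s4')
cv2.imwrite('pics/s4c.png',cv2.resize(a[60:210,260:420,::-1],None,fx=4,fy=4)); s=ctrl.read_state();print(s['clock'],s['tcp_pos'],s['force'],s['finger_gap'])
E
```

```text
7.4167 [530.30303391 151.09924717 130.28783196] [-1.4971914  -0.45713306  3.26998723] 15.65594561137679
```

View pics/s4c.png

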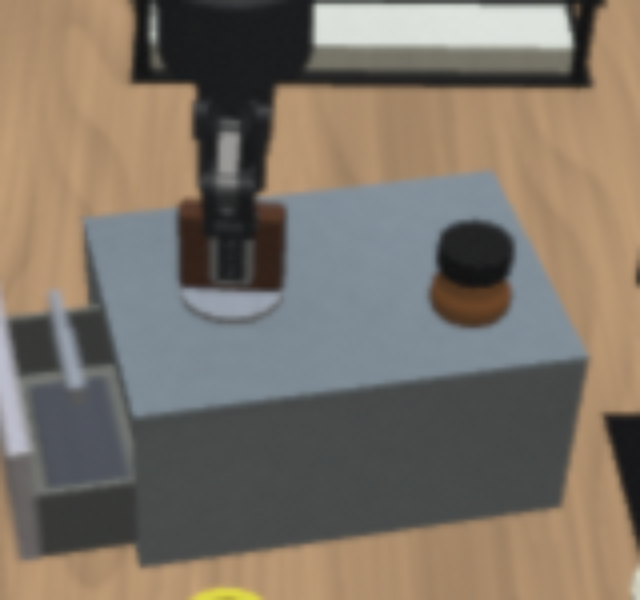

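The drawer has sprung out (crop 70,440). I pull the key straight up.

play_rows:
  commands:
    - [0,0,0.8,0,0]
    - [0,0,2.0,0,0]
    - [0,0,3.4,0,0]
    - [0,0,4.8,0,0]
    - [0,0,6.4,0,0]
    - [0,0,8.0,0,0]
    - [0,0,9.2,0,0]
    - [0,0,9.2,0,0]

```text
clock: 8.08
tcp_pos: [532.0, 151.6, 225.6]
tool_rot: [3.137, -0.001, 1.515]
force: [0.4, -0.5, -1.0]
finger_gap: 15.4
```

play_rows:
  commands:
    - [0.3,-2.5,0,0,0]
    - [0.75,-6.3,0,0,0]
    - [1.2,-10.1,0,0,0]
    - [1.6,-13.9,0,0,0]
    - [2.05,-17.7,0,0,0]
    - [2.5,-21.5,0,0,0]
    - [2.95,-25.3,0,0,0]
    - [3.3,-28.5,0,0,0]

```text
clock: 8.75
tcp_pos: [564.4, -136.3, 225.2]
tool_rot: [3.138, -0.0, 1.513]
force: [0.3, -0.0, -1.8]
finger_gap: 15.2
```

Target (569.5,-190.0): +5 mm, -54 mm.

play_rows:
  commands:
    - [0.2,-2.5,0,0,0]
    - [0.4,-4.5,0,0,0]
    - [0.5,-5.3,0,0,0]
    - [0.5,-5.4,-1,0,0]
    - [0.5,-5.4,-3,0,0]
    - [0.5,-5.4,-4.5,0,0]
    - [0.5,-5.4,-5.5,0,0]
    - [0.5,-5.4,-5.5,0,0]

```text
clock: 9.42
tcp_pos: [567.9, -187.7, 167.0]
tool_rot: [-3.14, -0.002, 1.516]
force: [-0.1, 0.3, -0.5]
finger_gap: 15.4
```

```bash
python3 - <<'E'
from h import *
a=snap('side','s5'); s=ctrl.read_state();print(s['clock'],s['tcp_pos'],s['force'],s['finger_gap'])
s2=np.array(s['tcp_pos'])
print(proj('side',[s2-[0,0,65],s2-[0,0,15],[569.3,-190.2,62]]))
cv2.imwrite('pics/s5c.png',cv2.resize(a[190:310,290:390,::-1],None,fx=5,fy=5))
E
```

```text
9.4667 [ 568.79870728 -188.49328438  168.61525786] [-0.2701054  -0.74857627 -0.62963085] 15.26425312319972
[[339.68860949 265.3930771 ]
 [340.95095861 246.77020203]
 [339.03676846 280.4600216 ]]
```

View pics/s5c.png

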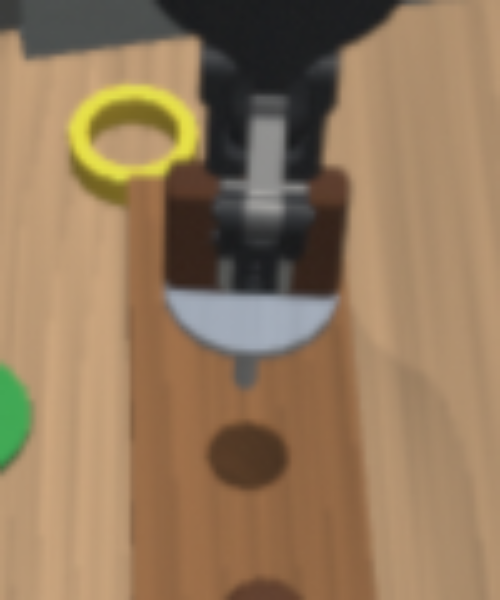

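The pin tip (339,266) is where expected and the hole is at (339,281). I descend.

play_rows:
  commands:
    - [0.05,-0.15,0,0,0]
    - [0.05,-0.15,-1.5,0,0]
    - [0.05,-0.15,-3,0,0]
    - [0.05,-0.15,-4.5,0,0]
    - [0.05,-0.15,-6,0,0]
    - [0.05,-0.15,-7.5,0,0]
    - [0.05,-0.15,-8.3,0,0]
    - [0.05,-0.15,-8.3,0,0]

```text
clock: 10.13
tcp_pos: [568.8, -189.4, 84.6]
tool_rot: [-3.141, -0.002, 1.516]
force: [-0.1, 0.0, -1.7]
finger_gap: 15.7
```

play_rows:
  commands:
    - [0,0,-0.2,0,0]
    - [0,0,-0.4,0,0]
    - [0,0,-0.5,0,0]
    - [0,0,-0.6,0,0]
    - [0,0,-0.65,0,0]
    - [0,0,-0.7,0,0]
    - [0,0,-0.7,0,0]
    - [0,0,-0.7,0,0]

```text
clock: 10.8
tcp_pos: [569.0, -189.4, 78.1]
tool_rot: [-3.141, -0.002, 1.516]
force: [-0.4, 1.0, 3.1]
finger_gap: 14.9
```

Contact: the force went from -1.7 to +3.1 N, so the collar is on the rack. Now release.

play_rows:
  commands:
    - [0,0,0,0,0.1]
    - [0,0,0,0,0.2]
    - [0,0,0,0,0.3]
    - [0,0,0,0,0.4]
    - [0,0,0,0,0.5]
    - [0,0,0,0,0.6]
    - [0,0,0,0,0.6]
    - [0,0,0,0,0.6]

```text
clock: 11.47
tcp_pos: [569.0, -189.4, 78.1]
tool_rot: [-3.141, -0.002, 1.516]
force: [0.4, 0.7, 0.1]
finger_gap: 51.1
```

play_rows:
  commands:
    - [0,0,1,0,0.6]
    - [0,0,2.5,0,0.6]
    - [0,0,4.5,0,0.6]
    - [0,0,7,0,0.6]
    - [0,0,10,0,0.6]
    - [0,0,13,0,0.6]
    - [0,0,16,0,0.6]
    - [0,0,16,0,0.6]

```text
clock: 12.13
tcp_pos: [572.2, -190.9, 245.4]
tool_rot: [3.131, 0.0, 1.515]
force: [0.8, -1.3, 0.0]
finger_gap: 51.0
```

play_rows:
  commands:
    - [-1,3,0,0,0.6]
    - [-2,6,0,0,0.6]
    - [-3,9,0,0,0.6]
    - [-4,12,0,0,0.6]
    - [-5,15,0,0,0.6]
    - [-6,18,0,0,0.6]
    - [-6,18,0,0,0.6]
    - [-6,18,0,0,0.6]

```text
clock: 12.8
tcp_pos: [511.8, -9.1, 245.8]
tool_rot: [3.13, -0.001, 1.519]
force: [-0.5, -0.7, 1.1]
finger_gap: 50.9
```

```bash
python3 - <<'E'
from h import *
a=snap('side','s6');b=snap('top','t6'); s=ctrl.read_state();print(s['clock'],s['tcp_pos'],s['force'])
cv2.imwrite('pics/c6.png',np.hstack([cv2.resize(a[100:380,240:420,::-1],(360,560)),cv2.resize(b[100:240,315:465,::-1],(420,392)) if 0 else cv2.resize(b[100:300,310:460,::-1],(420,560))]))
E
```

```text
12.9 [512.41556705 -11.74954134 245.78980356] [-0.38463681 -0.73232549  0.67679223]
```

View pics/c6.png

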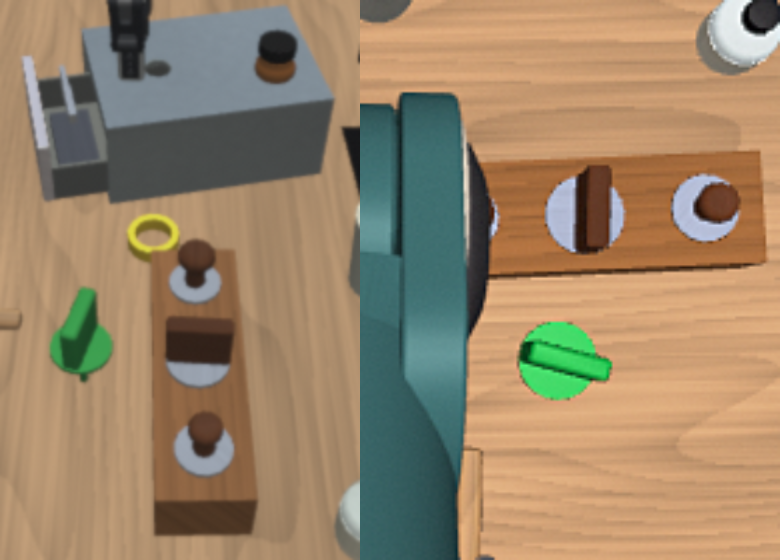

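The key stands upright on its collar in the middle hole (side crop 199,350). The drawer is out (70,140), the green look-alike is untouched (80,335), and the gripper is clear of everything. I hand the job in.

```bash
python3 -c "
from rig import ctrl
print(ctrl.close_job())"
```

```text
the job is handed in; nothing more can be done
None
```

I took the brown slab-handled key from the rack's middle hole and pushed its pin through the box hole until the drawer sprang out. I then pulled the key out, set it back in the same hole, let go and moved the arm clear. The job was handed in at about 12.9 s, and no verdict was reported.

- **Drawer:** the pictures show it open right after the push and again at the end. I judged this by eye and did not measure how far it came out.
- **Key:** the last pictures show it upright with its collar on the rack. When I set it down, the force rose to about +3 N at the same TCP height (78.1 mm) as when I first gripped it.
- **Other things:** the green look-alike, stamps and jar look undisturbed. The highest force I read was about 6 N; I only read forces between moves.
- **Disagreements:** the two cameras placed the hole about 2 mm apart in y, and TCP readings varied by 1–3 mm. Both were within the clearance around the pin. No check failed.

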